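# Zero the whiteness meter, then hold the white slide flush on its tilted port

## Task

Take the whiteness meter through its two-point check. First, with the port uncovered, push the red spring plunger fully down to its stop, keep it there for about half a second for the dark reading and let it spring back up; then lift the white reference slide (blue grip) out of its cradle, tilt it to match the sloped port and hold its white underside flush and centred on the spring-loaded square port collar with a light, steady push. The program finishes while the gripper is still holding the slide pressed there for the white reading; do not shift the tilt of the head, and leave the black slide (orange grip) and everything else as it is.

Things in the scene. Friction and masses are not known exactly. Their poses are not given: they have to be found in the camera images.
- meter: whiteness meter, white bench instrument fixed to the worktop, 164 x 206 mm (x by y), housing top 43 mm high, nothing on it over 150 mm. Origin under its centre, z up; its -x side is the front with the display, +y its left. It carries the tilting head between two grey cheeks, which rise to 106 mm. The wall shelf behind starts at x = 0.61 m, z = 0.487 m: keep the wrist off it
- head: tilting head, white block 80 mm (x) by 142 mm (y from -100 to +42), grey top 24.5 mm along z. Origin on its tilt axis, at (12, 30, 86) mm in the meter's frame. Its y is the tilt axis, level; its z is the outward normal of the sloped port face, leaning to the meter's front by 0.15 to 0.42 rad from vertical, differently each start; x runs up the slope. A friction lock (3 N m) keeps the tilt
- port (a point): centre of the port, in the plane of the flat top of the black square port collar (48 x 48 mm outside, 28 mm window), which stands 4.5 mm proud of the head's grey top. With the collar out it is 29 mm from the head's origin along the head's z; it sinks with the collar. Axes as the head's. The slide must lie flush on this collar
- plunger (a joint): travel of the red plunger into the head, along the head's -z; 0 = up, 0.010 m = at its stop. A return spring takes 3 N to start and 8 N at the stop, and lifts it again. While down, it draws a black dark-reference blade across the port window
- plunger_top (a point): centre of the flat top of the red plunger cap (24 mm across, 11 mm high), when up 53 mm along the head's z and 72 mm to the right (-y) of the head's origin, so 24 mm above the port's plane. Axes as the head's; it moves with the plunger
- white_slide: white reference slide: white tile 60 x 60 x 5 mm, aluminium backing (back face 8 mm above the underside), blue upright grip bar on it 36 mm long along x, 12 mm thick along y, top 34 mm above the underside (3 mm collar at its foot is for looks). Origin at the centre of the white underside, z up through the grip. 0.06 to 0.13 kg. Starts level, white face down, in its cradle
- black_slide: the black reference slide: same shape, black tile, orange grip bar; it starts in the other cradle and stays there
- cradle_a: grey cradle of the white slide, fixed to the worktop: a shallow tray 76 x 76 mm, 9 mm high, floor 4 mm thick, with 3 mm of play round the slide. Origin under its centre. It and the black slide's cradle may change places
- cradle_b: grey cradle of the black slide, same shape
- log_book: dark green log book, 109 x 153 x 10 mm, lying at the left; bystander, origin under its centre
- marker: blue marker pen, 136 mm long, lying at the left; bystander
- vial_blue: sample vial with a blue cap, 25 mm across, 60 mm high; bystander, at the left
- tin: aluminium sample tin, 64 mm across, 30 mm high; bystander, origin under its centre
- timer: white bench timer, 27 x 66 x 68 mm, standing at the right beyond the cradles; bystander, origin under its centre
- vial_red: sample vial with a red cap, 25 mm across, 60 mm high; bystander, at the right
- jar: white reagent jar, 56 mm across, 123 mm high; bystander, at the far right
- collar (a joint): travel of the sprung port collar into the head, along the head's -z; 0 = out, 0.004 m = fully in. It gives way at 2 N and takes 10 N to go fully in, then is rigid
- tilt_mark (a point): middle of the upper edge of the head's grey top, at (40, 0, 24.5) mm in the head's frame; it moves only if the tilt is shifted
Not all that is in view belongs to the job. Leave any purple look-alike of the white_slide alone.

How it is judged:
On the way, in this order (a step that is already met when the one before it is completed fails the run):
1. the plunger is pushed down to its stop while the port is uncovered and the white slide is still in its cradle (value of joint plunger above 0.0085 m and z of white_slide in the frame of cradle_a below 0.01 m), for 0.3 s.
2. the plunger has sprung back and the white slide is lifted out of its cradle in the gripper (value of joint plunger below 0.0015 m and z of white_slide in the frame of cradle_a above 0.03 m and contact force between the fingers and white_slide above 1 N), for 0.1 s.
At the end, for the whole second after the job is handed in: the gripped white slide lies on the port collar: parallel within 0.04 rad, gap within 2 mm, centred within 8 mm, pressed with 1 to 25 N, still; plunger up, head not shifted (upper edge within 3 mm), black slide in its cradle (contact force between white_slide and head between 1 and 25 N and contact force between the fingers and white_slide above 1 N and angle between the z axis of white_slide and the z axis of head, either way round below 0.04 rad and z of white_slide in the frame of port between -0.002 and 0.002 m and angle between white_slide's own z axis and vertical below 0.8 rad and distance between white_slide and port below 0.008 m and linear speed of white_slide below 0.01 m/s and value of joint plunger below 0.0015 m and distance of tilt_mark from where it was at the start of the episode below 0.003 m and distance of black_slide from where it was at the start of the episode below 0.01 m); the arm keeps its last pose, push and grip.
It fails at once if the slide is rammed against the head (over 45 N) (contact force between white_slide and head above 45 N).
It fails at once if the black slide is taken from its cradle or shoved about (distance of black_slide from where it was at the start of the episode above 0.015 m).
It fails at once if the head's tilt is shifted (distance of tilt_mark from where it was at the start of the episode above 0.005 m).
It fails at once if a bystander is disturbed (distance of any of log_book, marker, vial_blue, tin, timer, vial_red, jar from where it was at the start of the episode above 0.02 m).
It also fails if it takes over 64 s, if anything falls off the work surface, if the arm or the gripper's body presses on something with over 40 N, if the wrist force passes 120 N, or if a joint passes its speed limit or range.

## Robot

A 6-joint arm with a two-finger parallel gripper is mounted at the origin on a cart in front of the work surface, level with it; the furniture and walls round the work are solid. World frame = base frame: x ahead of the robot, y to its left, z up, the work surface at z = 0. Lengths are in m, angles in rad, forces in N, time in s.
With the tool pointing down it reaches from about 0.35 to 0.975 m from the base axis. Payload 4.9 kg.
Tool frame: the origin (TCP) lies at the very end of the fingers, on their centre line; the grasp point (between the pads) lies 19 mm behind it (ctrl.grasp_offset is the distance from the TCP to the grasp point, in m); z points along the fingers, y is the line along which they close (so a half turn about z gives the same grasp; the last joint's range is limited). The gripper opens to 85 mm and grips with 20 to 120 N. Pads are 22 mm wide; open, the fingers measure 114 mm over their backs; the gripper's body (76 mm by 85 mm) begins 54 mm behind the grasp point. The pads swing forward as they close: fully open they stand 13 mm farther back than shut.
Start: joints at [1.054, 0.053, 1.613, -0, 1.476, -0.119], TCP at [0.242, 0.576, 0.231] pointing down, gripper open.
Joint ranges: [-3.01, 3.01], [-1.01, 2.22], [0.06, 2.58], [-1.02, 4.17], [0.09, 2.62], [-3.14, 3.14]. Speed limits (rad/s): [2.57, 2.57, 3.14, 3.14, 3.14, 3.14].

## Interface

Orientations are given as a rotation vector (axis times angle).
In Python, from station import ctrl, optics gives the robot as it stands.
- The arm moves only by the shell command python3 -m handwheel 'ROWS' [OPENING] [FORCE]. ROWS is JSON, a list of rows, each an object of numbers: "tx", "ty", "tz": the shift along the tool's x, y, z in mm; "roll": the turn about the tool's z in rad. A call has 1 to 12 rows; each row shifts and turns the commanded pose from where the row before left it, along the tool's axes as they then stand; what a row does not reach is not made up. A row lasts 1/12 s, in which the tool goes at most 41.7 mm and 7.16 degrees, less where a joint would pass 70% of its speed; a pose out of reach is approached as far as the arm can. A call with a gripper value outside its range is refused whole. OPENING is the finger opening in mm, from 0 to 85.4, set as the call begins (- or left out, the last holds). The fingers move at their own pace and stop on an object; FORCE is the grip in N (left out, the last holds). Time passes only in rows, so rows that do not move let the fingers close. It gives the time, the measured TCP pose, the force, the opening and the grip force at its end, in the units of the state.
- ctrl.get_obs(): the state, without advancing time (a new reading comes with each control period).
- optics.get_image(name): name is "side" or "top"; returns (picture, depth): 480x640x3 uint8, red, green, blue; 480x640 float32, m along the optical axis (not along the pixel's ray), 0 where there is no reading.
- optics.camera_params(name): a dict with "mtx" (3x3 intrinsics, pixels), "k1" (the pictures are not rectified: a ray, as slopes to the right and down, at radius r is drawn at 1 + k1 r^2 times it, then the intrinsics apply), "extrinsics" (4x4, takes a point from camera to world coordinates). Camera axes: x right, y down, z forward; pixel columns grow to the right and rows downward; lengths in m; the calibration is good to about 2 mm. A picture is of the moment at which its call begins. camera_params takes no time and is no camera call.
- ctrl.finish_job(): hands the job in; it is judged then, once.
The state is a dict: "t": time; "q": joint angles; "dq": joint speeds; "effort": joint torques, N m; "tool_pos": TCP position; "tool_rot": TCP orientation; "contact_force": force on the tool from outside, world axes, zero at the start; "wrist_torque": the same for the moment, N m; "opening": finger opening in m; "grip_force": force on a finger pad.
Only numpy, scipy, OpenCV 4.12 (cv2) and the standard library are available. Lean on these libraries where they do the work, as an engineer would, in place of code of your own. Each camera call takes 0.05 s, during which the arm holds its last target. There are 200 camera calls.

## Working session

There is one attempt and no reset: what is moved stays moved. The work goes in short steps, Python scripts to look and compute and a shell command to move; the robot and the scene stay as the last step left them, time stands still between calls to the robot, and variables do not carry over. Pictures are saved under pics/ and viewed, at most 10 in all, crops included, and the job is handed in when it is done.

```bash
mkdir -p pics; ls
cat > h.py <<'E'
import numpy as np, cv2
from station import ctrl, optics
def grab(name):
    p,d=optics.get_image(name); c=optics.camera_params(name); return p,d,c
def rays(c,uv):
    uv=np.asarray(uv,float).reshape(-1,2); K=np.array(c["mtx"]); k1=c["k1"]
    n=cv2.undistortPoints(uv.reshape(-1,1,2),K,np.array([k1,0,0,0,0.])).reshape(-1,2)
    return np.c_[n,np.ones(len(n))]
def pts(c,uv,depth):
    E=np.array(c["extrinsics"]); r=rays(c,uv)*np.asarray(depth).reshape(-1,1)
    return r@E[:3,:3].T+E[:3,3]
def onplane(c,uv,z):
    E=np.array(c["extrinsics"]); r=rays(c,uv)@E[:3,:3].T; o=E[:3,3]
    return o+r*((z-o[2])/r[:,2:3])
def cloud(c,d,mask=None):
    m=(d>0) if mask is None else (d>0)&mask
    v,u=np.nonzero(m); return pts(c,np.c_[u,v],d[v,u]),np.c_[u,v]
E
python3 - <<'E'
from h import *
for n in("side","top"):
    p,d,c=grab(n); cv2.imwrite(f"pics/{n}0.png",p[:,:,::-1]); np.savez(f"{n}0.npz",p=p,d=d)
    print(n,np.round(c["mtx"],1).tolist(),c["k1"],np.round(c["extrinsics"],3).tolist(),(d>0).mean())
print(ctrl.get_obs())
E
```

```text
pics
side [[544.0, 0.0, 322.9], [0.0, 544.0, 238.2], [0.0, 0.0, 1.0]] -0.08967468107392049 [[-0.995, -0.07, 0.069, 0.325], [-0.097, 0.631, -0.769, 1.668], [0.01, -0.772, -0.635, 1.466], [0.0, 0.0, 0.0, 1.0]] 0.9930501302083333
top [[595.2, 0.0, 325.1], [0.0, 595.2, 243.6], [0.0, 0.0, 1.0]] -0.024861287547560007 [[0.168, -0.91, 0.379, -0.218], [-0.986, -0.156, 0.064, -0.122], [0.001, -0.384, -0.923, 1.853], [0.0, 0.0, 0.0, 1.0]] 0.9961002604166667
{'t': 0.1, 'q': array([ 1.05397883e+00,  5.32949259e-02,  1.61417153e+00, -2.61339952e-05,
        1.47600222e+00, -1.18983505e-01]), 'dq': array([-7.18630383e-04, -1.22654448e-03, -3.71950553e-03, -2.27968359e-03,
        5.49619762e-04, -5.01779401e-05]), 'effort': array([-5.32428312e-04, -3.94900239e+01, -3.71365070e+01, -1.68501724e-04,
        3.92916423e-03,  8.98201193e-06]), 'tool_pos': array([0.24185156, 0.57569004, 0.23017456]), 'tool_rot': array([-6.20688116e-01, -3.07909303e+00,  2.81146343e-03]), 'contact_force': array([ 0.23649738, -0.33510974,  0.07281283]), 'wrist_torque': array([ 0.01285513, -0.00636714,  0.00469063]), 'grip_force': 0.0, 'opening': 0.08544202167500368}
```

View pics/side0.png

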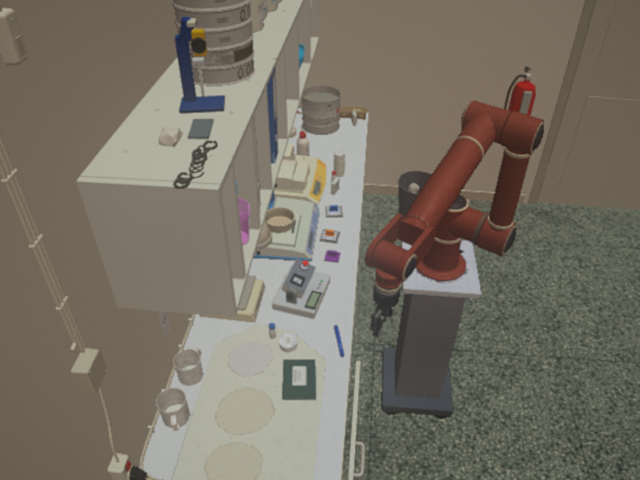

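View pics/top0.png

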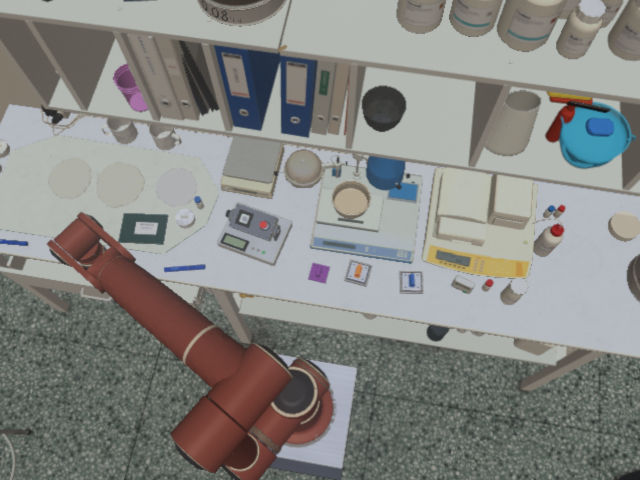

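Side view: the meter is at about (302,287), the orange slide at (329,235), the blue-grip slide at (334,211) and the purple decoy at (332,256). Top view: the port is at (244,217), the red plunger (264,225), the orange slide (358,271), the blue slide (411,281) and the purple decoy (318,272).

Run:
```python
from h import *
S=np.load("side0.npz");T=np.load("top0.npz")
a=cv2.resize(T['p'][190:270,205:305],(800,640),interpolation=cv2.INTER_CUBIC)[:600]
b=cv2.resize(T['p'][255:305,340:440],(400,200),interpolation=cv2.INTER_CUBIC)
s=cv2.resize(S['p'][250:325,265:340],(400,400),interpolation=cv2.INTER_CUBIC)
w=np.zeros((600,800,3),np.uint8); w[:320,:400]=cv2.resize(T['p'][190:270,205:305],(400,320),interpolation=cv2.INTER_CUBIC)
w[:400,400:]=s; w[400:,:400]=b
w[400:600,400:]=cv2.resize(S['p'][198:248,300:400],(400,200),interpolation=cv2.INTER_CUBIC)
cv2.imwrite("pics/crop0.png",w[:,:,::-1])
def tri(ct,ut,cs,us):
    A=[];B=[]
    for c,u in((ct,ut),(cs,us)):
        E=np.array(c["extrinsics"]); r=rays(c,u)[0]@E[:3,:3].T; r/=np.linalg.norm(r); P=np.eye(3)-np.outer(r,r); A.append(P);B.append(P@E[:3,3])
    x=np.linalg.lstsq(np.vstack(A),np.hstack(B),rcond=None)[0]
    return x, max(np.linalg.norm(A[i]@x-B[i]) for i in(0,1))
cs,ct=optics.camera_params("side"),optics.camera_params("top")
def blob(Z,roi,cond):
    x0,y0,x1,y1=roi; h=cv2.cvtColor(Z['p'],cv2.COLOR_RGB2HSV).astype(int); m=np.zeros(h.shape[:2],np.uint8)
    m[y0:y1,x0:x1]=cond(h[...,0],h[...,1],h[...,2])[y0:y1,x0:x1]
    n,l,st,ce=cv2.connectedComponentsWithStats(m); k=1+np.argmax(st[1:,4]); mm=l==k
    return ce[k],st[k],mm
red=lambda h,s,v:((h<8)|(h>172))&(s>110)&(v>70)
blue=lambda h,s,v:(h>100)&(h<125)&(s>110)
org=lambda h,s,v:(h>5)&(h<20)&(s>120)
for nm,rt,rs,c in(("red",(250,210,280,240),(290,250,320,280),red),("blue",(400,270,422,292),(322,203,345,220),blue),("orange",(345,258,372,286),(320,226,342,244),org)):
    et,st,mt=blob(T,rt,c); es,ss,ms=blob(S,rs,c)
    x,e=tri(ct,et,cs,es)
    print(nm,et.round(1),st,es.round(1),ss,"tri",x.round(4),"err",e.round(4))
    for q,cc,m in((T,ct,mt),(S,cs,ms)):
        P,_=cloud(cc,q['d'],m); print("  depth med",np.median(P,0).round(4),"zmax",np.percentile(P[:,2],[5,50,95]).round(4))
```

```text
red [262.8 224.1] [260 221   7   7  38] [305.1 262.4] [303 261   5   4  19] tri [0.5193 0.2032 0.1364] err 0.0004
  depth med [0.5192 0.2031 0.1372] zmax [0.1312 0.1372 0.1441]
  depth med [0.5207 0.203  0.1385] zmax [0.1198 0.1385 0.1423]
blue [411.2 280.1] [409 274   5  13  57] [333.3 206.1] [331 206   6   2   7] tri [ 0.4522 -0.2916  0.0358] err 0.0034
  depth med [ 0.4511 -0.2909  0.0323] zmax [0.0104 0.0323 0.0432]
  depth med [ 0.4574 -0.293   0.0378] zmax [0.0288 0.0378 0.0449]
orange [357.7 271.1] [355 265   6  12  48] [329.5 232.6] [326 230   8   6  40] tri [ 0.4553 -0.1163  0.0258] err 0.0013
  depth med [ 0.4503 -0.1161  0.0359] zmax [0.0146 0.0359 0.0432]
  depth med [ 0.4562 -0.1135  0.0287] zmax [0.0111 0.0287 0.0431]
```

View pics/crop0.png

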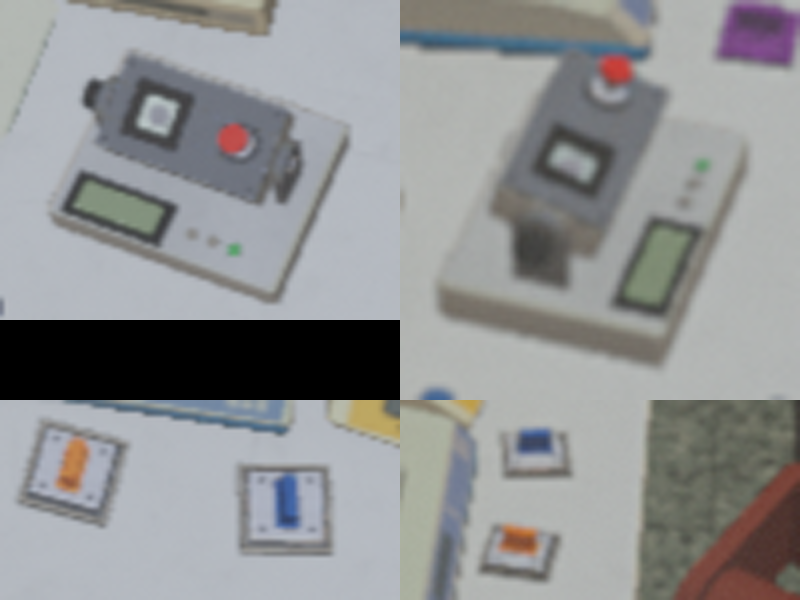

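The crops confirm that the white slide (blue grip) is at the farther cradle. They also show the port collar at top (244.5,218.5) and side (297.6,279.6), with a white window in it.

```bash
cat >> h.py <<'E'
def tri(ct,ut,cs,us):
    A=[];B=[]
    for c,u in((ct,ut),(cs,us)):
        E=np.array(c["extrinsics"]); r=rays(c,u)[0]@E[:3,:3].T; r/=np.linalg.norm(r); P=np.eye(3)-np.outer(r,r); A.append(P);B.append(P@E[:3,3])
    x=np.linalg.lstsq(np.vstack(A),np.hstack(B),rcond=None)[0]
    return x, max(np.linalg.norm(A[i]@x-B[i]) for i in(0,1))
E
python3 - <<'E'
from h import *
S=np.load("side0.npz");T=np.load("top0.npz")
cs,ct=optics.camera_params("side"),optics.camera_params("top")
cen={}
ids={}
for nm,Z,c,seed,roi in(("top",T,ct,(244.5,218.5),(225,200,282,245)),("side",S,cs,(297.6,279.6),(280,255,318,298))):
    hsv=cv2.cvtColor(Z['p'],cv2.COLOR_RGB2HSV).astype(int); x0,y0,x1,y1=roi
    V=hsv[...,2]; Sx=hsv[...,1]
    dark=np.zeros(V.shape,np.uint8); dark[y0:y1,x0:x1]=(V<62)[y0:y1,x0:x1]
    cn,_=cv2.findContours(dark,cv2.RETR_EXTERNAL,cv2.CHAIN_APPROX_NONE)
    cn=[k for k in cn if cv2.pointPolygonTest(cv2.convexHull(k),seed,False)>0]
    k=max(cn,key=cv2.contourArea); hull=cv2.convexHull(k); m=cv2.moments(hull); cen[nm]=(m['m10']/m['m00'],m['m01']/m['m00'])
    ap=cv2.minAreaRect(hull); print(nm,"collar",np.round(cen[nm],1),"rect",np.round(ap[0],1),np.round(ap[1],1),round(ap[2],1))
    print("  V near row:",V[int(seed[1]),x0:x1].tolist())
    grey=np.zeros(V.shape,bool); grey[y0:y1,x0:x1]=((V>75)&(V<125)&(Sx<50))[y0:y1,x0:x1]
    P,uv=cloud(c,Z['d'],grey); ids[nm]=P
    P=P[(P[:,2]>.085)&(P[:,2]<.145)]
    rng=np.random.default_rng(0); best=None
    for _ in range(400):
        q=P[rng.choice(len(P),3,False)]; n=np.cross(q[1]-q[0],q[2]-q[0]); l=np.linalg.norm(n)
        if l<1e-5: continue
        n/=l; n*=np.sign(n[2]); r=(P-q[0])@n; i=abs(r)<.002
        if best is None or i.sum()>best.sum(): best=i
    Q=P[best]; o=Q.mean(0); n=np.linalg.svd(Q-o)[2][2]; n*=np.sign(n[2])
    print("  plane n",n.round(3),"inl",len(Q),len(P),"o",o.round(4),"tilt",np.arccos(n[2]).round(3),"az",np.degrees(np.arctan2(-n[1],-n[0])).round(1),"res",((Q-o)@n).std().round(4))
    R=np.array([Q[:,0],Q[:,1]]).T.astype(np.float32); print("  long axis(deg)",cv2.minAreaRect(R))
    ys=np.linalg.svd(Q-o)[2][0]; print("  pca long",ys.round(3),np.degrees(np.arctan2(ys[1],ys[0])).round(1))
    np.savez("head_"+nm+".npz",Q=Q)
    # housing top
    Pa,ua=cloud(c,Z['d']); h=(abs(Pa[:,2]-.043)<.004)&(np.hypot(Pa[:,0]-.5,Pa[:,1]-.23)<.17)
    r=cv2.minAreaRect(Pa[h][:,:2].astype(np.float32)); print("  housing rect",np.round(r[0],4),np.round(r[1],4),round(r[2],2),h.sum())
    for tag,xy in(("blue",(.452,-.291)),("orange",(.453,-.116))):
        h=(Pa[:,2]>.006)&(Pa[:,2]<.06)&(np.hypot(Pa[:,0]-xy[0],Pa[:,1]-xy[1])<.062)
        r=cv2.minAreaRect(Pa[h][:,:2].astype(np.float32)); print("  cradle",tag,np.round(r[0],4),np.round(r[1],4),round(r[2],2),h.sum())
        for lo,hi in((.007,.018),(.028,.05)):
            hh=h&(Pa[:,2]>lo)&(Pa[:,2]<hi); r=cv2.minAreaRect(Pa[hh][:,:2].astype(np.float32)); print("    z",lo,np.median(Pa[hh],0).round(4),np.round(r[0],4),np.round(r[1],4),round(r[2],2))
x,e=tri(ct,cen["top"],cs,cen["side"]); print("port tri",x.round(4),e.round(4))
E
```

```text
Traceback (most recent call last):
ValueError: max() iterable argument is empty
```

```bash
cat > m.py <<'E'
from h import *
S=np.load("side0.npz");T=np.load("top0.npz")
cs,ct=optics.camera_params("side"),optics.camera_params("top")
cen={}
for nm,Z,c,seed,roi in(("top",T,ct,(244.5,218.5),(225,200,282,245)),("side",S,cs,(297.6,279.6),(280,255,318,298))):
    hsv=cv2.cvtColor(Z['p'],cv2.COLOR_RGB2HSV).astype(int); x0,y0,x1,y1=roi
    V=hsv[...,2]; Sx=hsv[...,1]
    if nm=="top": print(V[208:230,232:258])
    else: print(V[270:290,286:310])
    Pa,ua=cloud(c,Z['d']); x=np.array
    # window: bright blob near seed
    # dark = local weighted: pixels below thr inside radius 12 px of seed
    yy,xx=np.mgrid[:480,:640]; rad=np.hypot(xx-seed[0],yy-seed[1])<(12 if nm=="top" else 10)
    dark=((V<78)&rad).astype(np.uint8)
    hull=cv2.convexHull(np.argwhere(dark)[:,::-1].astype(np.int32)); m=cv2.moments(hull); cen[nm]=(m['m10']/m['m00'],m['m01']/m['m00'])
    ap=cv2.minAreaRect(hull); print(nm,"collar",dark.sum(),np.round(cen[nm],1),"rect",np.round(ap[0],1),np.round(ap[1],1),round(ap[2],1))
    grey=np.zeros(V.shape,bool); grey[y0:y1,x0:x1]=((V<140)&(Sx<60))[y0:y1,x0:x1]
    P,uv=cloud(c,Z['d'],grey)
    P=P[(P[:,2]>.08)&(P[:,2]<.145)]
    rng=np.random.default_rng(0); best=None
    for _ in range(600):
        q=P[rng.choice(len(P),3,False)]; n=np.cross(q[1]-q[0],q[2]-q[0]); l=np.linalg.norm(n)
        if l<1e-5: continue
        n/=l; n*=np.sign(n[2]); r=(P-q[0])@n; i=abs(r)<.0025
        if best is None or i.sum()>best.sum(): best=i
    Q=P[best]; o=Q.mean(0); n=np.linalg.svd(Q-o)[2][2]; n*=np.sign(n[2])
    print("  plane n",n.round(3),"inl",len(Q),len(P),"o",o.round(4),"tilt",np.arccos(n[2]).round(3),"az",np.degrees(np.arctan2(-n[1],-n[0])).round(1),"res",((Q-o)@n).std().round(4))
    ys=np.linalg.svd(Q-o)[2][0]; print("  pca long",ys.round(3),np.degrees(np.arctan2(ys[1],ys[0])).round(1))
    h=(abs(Pa[:,2]-.043)<.004)&(np.hypot(Pa[:,0]-.5,Pa[:,1]-.23)<.17)
    r=cv2.minAreaRect(Pa[h][:,:2].astype(np.float32)); print("  housing rect",np.round(r[0],4),np.round(r[1],4),round(r[2],2),h.sum())
    for tag,xy in(("blue",(.452,-.291)),("orange",(.453,-.116))):
        h=(Pa[:,2]>.006)&(Pa[:,2]<.06)&(np.hypot(Pa[:,0]-xy[0],Pa[:,1]-xy[1])<.062)
        r=cv2.minAreaRect(Pa[h][:,:2].astype(np.float32)); print("  cradle",tag,np.round(r[0],4),np.round(r[1],4),round(r[2],2),h.sum())
        for lo,hi in((.007,.018),(.028,.05)):
            hh=h&(Pa[:,2]>lo)&(Pa[:,2]<hi); r=cv2.minAreaRect(Pa[hh][:,:2].astype(np.float32)); print("    z",lo,np.median(Pa[hh],0).round(4),np.round(r[0],4),np.round(r[1],4),round(r[2],2))
x,e=tri(ct,cen["top"],cs,cen["side"]); print("port tri",x.round(4),e.round(4))
E
python3 m.py
```

```text
[[179 162 155 139 129 127 127 125 123 124 124 126 125 127 125 126 128 132
  136 140 150 165 168 163 170 181]
 [140 118 120 131 127 127 125 116 101 101 113 122 124 124 124 126 127 127
  128 129 132 142 148 150 162 166]
 [118 113 117 122 121 126 119  98  78  77  83  96 108 112 122 126 127 128
  127 127 128 128 130 132 140 146]
 [120 122 131 126 123 122 113  84  71  69  71  73  77  83  95 112 122 124
  126 126 127 126 126 127 128 129]
 [119 115 126 125 124 122 112  85  69  70  72  70  70  71  74  80  87  96
  112 122 124 125 126 126 127 127]
 [123 120 125 126 124 119  99  75  70  81 102 105  96  84  73  70  72  73
   80  87  96 114 125 128 126 128]
 [115 122 126 126 124 111  83  70  77 125 170 183 175 145 107  89  83  72
   71  72  75 100 124 126 127 127]
 [113 123 126 125 119  98  75  73  91 149 188 193 190 186 175 158 140  98
   71  70  73  99 124 127 126 125]
 [118 126 126 126 118  97  72  74 116 167 186 179 174 176 183 188 176 133
   81  69  82 106 125 126 125 126]
 [125 127 127 124 111  84  72  82 139 181 179 165 162 163 170 184 171 109
   74  73  94 121 126 123 121 125]
 [125 126 
[... 4037 characters left out ...]
 rect [297.1 279.8] [11.6  9.4] 26.6
  plane n [-0.251  0.038  0.967] inl 248 714 o [0.5381 0.248  0.1116] tilt 0.257 az -8.6 res 0.0014
  pca long [-0.163 -0.987 -0.004] -99.4
  housing rect [0.5312 0.2488] [0.2091 0.1644] 79.28 651
  cradle blue [ 0.4583 -0.2967] [0.1037 0.1089] 11.16 199
    z 0.007 [ 0.4556 -0.2803  0.0118] [ 0.4583 -0.2967] [0.1037 0.1089] 11.16
    z 0.028 [ 0.4585 -0.2878  0.0356] [ 0.4585 -0.291 ] [0.0358 0.0264] 16.3
  cradle orange [ 0.4536 -0.1164] [0.0992 0.1199] 89.87 237
    z 0.007 [ 0.4553 -0.1036  0.0115] [ 0.4551 -0.1196] [0.0949 0.1143] 81.91
    z 0.028 [ 0.4582 -0.1132  0.0376] [ 0.4583 -0.1117] [0.0338 0.0197] 6.25
port tri [0.5398 0.2721 0.1128] 0.0004
```

```bash
cat > m2.py <<'E'
from h import *
yaw=np.radians(-10.7); X=np.array([np.cos(yaw),np.sin(yaw),0]); Y=np.array([-np.sin(yaw),np.cos(yaw),0])
port=np.array([.5398,.2721,.1128]); allQ=[]; H=[];B=[]
for nm in("top","side"):
    AQ=[]
    for k in range(4):
        p,d,c=grab(nm); P,uv=cloud(c,d)
        t=.27
        for it in range(4):
            n=-np.sin(t)*X+np.cos(t)*np.array([0,0,1]); xs=np.cross(Y,n); r=P-port
            a,b,z=r@xs,r@Y,r@n+.0045
            m=(abs(a)<.034)&(b>-.094)&(b<.036)&~((abs(a)<.029)&(abs(b)<.029))&~((abs(a)<.018)&(abs(b+.072)<.022))&(abs(z)<.005)
            co=np.linalg.lstsq(np.c_[a[m],b[m],np.ones(m.sum())],z[m],rcond=None)[0]; t-=np.arctan(co[0])
        AQ.append((t,co[1],co[2]))
        hm=(abs(P[:,2]-.043)<.004)&(np.hypot(P[:,0]-.535,P[:,1]-.245)<.14)
        if nm=="side": H.append(cv2.minAreaRect(P[hm][:,:2].astype(np.float32)))
        if nm=="top":
            hs=cv2.cvtColor(p,cv2.COLOR_RGB2HSV); bm=(hs[...,0]>100)&(hs[...,0]<125)&(hs[...,1]>110); bm[:,:395]=0;bm[:,425:]=0;bm[:268]=0;bm[295:]=0
            Q,_=cloud(c,d,bm); Q=Q[(Q[:,2]>.03)&(Q[:,2]<.042)]; rr=cv2.minAreaRect(Q[:,:2].astype(np.float32)); B.append((*rr[0],*rr[1],rr[2]))
            # outline of the cradle+slide at tray level
            al=cv2.fitLine(np.argwhere(bm)[:,::-1].astype(np.float32),cv2.DIST_L2,0,.01,.01).ravel()
    print(nm,"tilt,yslope,offset",np.mean(AQ,0).round(4),np.std(AQ,0).round(4),m.sum())
for h in H: print("housing",np.round(h[0],4),np.round(h[1],4),round(h[2],2))
print("bar",np.mean(B,0).round(4),np.std(B,0).round(4)); 
c=optics.camera_params("top"); q=onplane(c,[al[2:]-4*al[:2],al[2:]+4*al[:2]],.03); print("bar axis az",np.degrees(np.arctan2(*(q[1]-q[0])[1::-1])).round(1))
# light slide plate outline (white with dark tray gap) on plane z=12 mm and tray at 9 mm
V=cv2.cvtColor(p,cv2.COLOR_RGB2GRAY)
E
sed -i 's/^V=.*//' m2.py; python3 m2.py
python3 - <<'E'
from h import *
Z=np.load("top0.npz"); c=optics.camera_params("top")
p=Z['p'][262:300,392:432]; g=cv2.cvtColor(p,cv2.COLOR_RGB2GRAY)
m=(g<130).astype(np.uint8); n,l,st,ce=cv2.connectedComponentsWithStats(m); k=1+np.argmax(st[1:,2]*st[1:,3])
print(st[k]); r=cv2.minAreaRect(np.argwhere(l==k)[:,::-1].astype(np.float32)); bx=cv2.boxPoints(r)+[392,262]
w=onplane(c,bx,.009); print("tray corners",w.round(4).tolist(),"centre",w.mean(0).round(4),[np.linalg.norm(w[i]-w[i-1]).round(4) for i in range(4)], [np.degrees(np.arctan2(*(w[i]-w[i-1])[1::-1])).round(1) for i in range(4)])
E
```

```text
top tilt,yslope,offset [ 0.2521 -0.0025  0.0005] [0.0197 0.0028 0.0001] 237
side tilt,yslope,offset [ 0.2038 -0.0032  0.0006] [0.028  0.0025 0.0002] 152
housing [0.5585 0.2425] [0.214  0.2215] 78.4
housing [0.5597 0.2413] [0.2147 0.2238] 78.25
housing [0.5607 0.2418] [0.2098 0.2247] 78.74
housing [0.5592 0.2416] [0.2136 0.2238] 79.28
bar [ 0.4526 -0.2929  0.0327  0.0073  6.7069] [4.0000e-04 1.0000e-04 2.0000e-03 2.0000e-04 1.8571e+00]
bar axis az -170.8
[  8  10  22  15 100]
tray corners [[0.4803, -0.2538, 0.009], [0.492, -0.322, 0.009], [0.4436, -0.3272, 0.009], [0.4321, -0.2596, 0.009]] centre [ 0.462  -0.2907  0.009 ] [np.float64(0.0485), np.float64(0.0692), np.float64(0.0486), np.float64(0.0686)] [np.float64(6.9), np.float64(-80.3), np.float64(-173.8), np.float64(99.7)]
```

```bash
sed -i 's/t-=np.arctan/t+=np.arctan/' m2.py; python3 m2.py | head -2; R='{"tx":-33,"ty":-19.7,"tz":2.5,"roll":-0.017}'; python3 -m handwheel '[{"tx":-33,"ty":-19.7,"tz":0},{"tx":-33,"ty":-19.7,"tz":0},{"tx":-33,"ty":-19.7,"tz":0},{"tx":-33,"ty":-19.7,"tz":0},{"tx":-33,"ty":-19.7,"tz":0},{"tx":-33,"ty":-19.7,"tz":0},{"tx":-33,"ty":-19.7,"tz":0},{"tx":-33,"ty":-19.7,"tz":0},{"tx":-33,"ty":-19.7,"tz":0},{"tx":-33,"ty":-19.7,"tz":0},{"tx":-33,"ty":-19.7,"tz":0},{"tx":-33,"ty":-19.7,"tz":0}]' 0
```

```text
top tilt,yslope,offset [0.2724 0.0004 0.0005] [0.0139 0.0052 0.0002] 234
side tilt,yslope,offset [ 0.2842 -0.0044  0.0008] [0.0059 0.0064 0.0003] 155$[0]: bad value
```

```bash
python3 -m handwheel '[{"tx":-33,"ty":-19.7,"tz":0,"roll":-0.017},{"tx":-33,"ty":-19.7,"tz":0,"roll":-0.017},{"tx":-33,"ty":-19.7,"tz":0,"roll":-0.017},{"tx":-33,"ty":-19.7,"tz":0,"roll":0},{"tx":-33,"ty":-19.7,"tz":0,"roll":0}]' 0
```

```text
t: 1.32
tool_pos: [0.3614, 0.4237, 0.2315]
tool_rot: [0.541, 3.094, 0.001]
contact_force: [0.5, 0.2, 0.5]
opening: 0.0253
grip_force: 0.0
```

```bash
python3 -m handwheel '[{"tx":-27,"ty":-19.5,"tz":8,"roll":0},{"tx":-27,"ty":-19.5,"tz":8,"roll":0},{"tx":-27,"ty":-19.5,"tz":8,"roll":0},{"tx":-27,"ty":-19.5,"tz":8,"roll":0},{"tx":-27,"ty":-19.5,"tz":8,"roll":0},{"tx":-27,"ty":-19.5,"tz":8,"roll":0},{"tx":-27,"ty":-19.5,"tz":8,"roll":0},{"tx":-27,"ty":-19.5,"tz":8,"roll":0},{"tx":0,"ty":0,"tz":0,"roll":0},{"tx":0,"ty":0,"tz":0,"roll":0}]' 0
```

```text
t: 2.15
tool_pos: [0.5111, 0.2036, 0.1667]
tool_rot: [-0.547, -3.092, 0.0]
contact_force: [0.1, -0.4, 0.4]
opening: 0.0002
grip_force: 0.0
```

```bash
python3 -m handwheel '[{"tx":-3.1,"ty":0.5,"tz":11,"roll":0},{"tx":-3.1,"ty":0.5,"tz":11,"roll":0},{"tx":-0.6,"ty":0.1,"tz":2,"roll":0},{"tx":-0.6,"ty":0.1,"tz":2,"roll":0},{"tx":0,"ty":0,"tz":0,"roll":0},{"tx":0,"ty":0,"tz":0,"roll":0}]'
```

```text
t: 2.65
tool_pos: [0.518, 0.204, 0.1413]
tool_rot: [-0.541, -3.095, 0.0]
contact_force: [-0.4, -0.0, -0.5]
opening: -0.0002
grip_force: 0.0
```

```bash
python3 -m handwheel '[{"tx":-0.6,"ty":0.1,"tz":2,"roll":0},{"tx":-0.6,"ty":0.1,"tz":2,"roll":0},{"tx":-0.6,"ty":0.1,"tz":2,"roll":0},{"tx":0,"ty":0,"tz":0,"roll":0}]'
```

```text
t: 2.98
tool_pos: [0.5205, 0.2035, 0.1359]
tool_rot: [0.542, 3.094, 0.002]
contact_force: [-1.0, 1.6, 3.6]
opening: -0.0001
grip_force: 2.2
```

```bash
python3 -m handwheel '[{"tx":-0.6,"ty":0.1,"tz":2,"roll":0},{"tx":-0.6,"ty":0.1,"tz":2,"roll":0},{"tx":-0.6,"ty":0.1,"tz":2,"roll":0},{"tx":0,"ty":0,"tz":0,"roll":0}]'
```

```text
t: 3.32
tool_pos: [0.5222, 0.2032, 0.13]
tool_rot: [0.542, 3.094, 0.002]
contact_force: [-2.1, 0.5, 7.0]
opening: -0.0002
grip_force: 3.6
```

```bash
python3 -m handwheel '[{"tx":-0.3,"ty":0.1,"tz":1.2,"roll":0},{"tx":-0.3,"ty":0,"tz":1.2,"roll":0},{"tx":0,"ty":0,"tz":0,"roll":0}]'
```

```text
t: 3.57
tool_pos: [0.5226, 0.2032, 0.1291]
tool_rot: [-0.542, -3.094, -0.001]
contact_force: [-6.9, 0.5, 12.6]
opening: -0.0002
grip_force: 6.6
```

```bash
python3 -m handwheel '[{"tx":0,"ty":0,"tz":1,"roll":0},{"tx":0,"ty":0,"tz":0,"roll":0},{"tx":0,"ty":0,"tz":0,"roll":0},{"tx":0,"ty":0,"tz":0,"roll":0},{"tx":0,"ty":0,"tz":0,"roll":0},{"tx":0,"ty":0,"tz":0,"roll":0},{"tx":0,"ty":0,"tz":0,"roll":0}]'
python3 - <<'E'
from h import *
p,d,c=grab("top"); print(ctrl.get_obs()["contact_force"])
w=cv2.resize(p[195:255,205:305],(800,480),interpolation=cv2.INTER_CUBIC); cv2.imwrite("pics/press.png",w[:,:,::-1])
E
```

```text
t: 4.15
tool_pos: [0.5226, 0.2033, 0.129]
tool_rot: [-0.542, -3.095, -0.001]
contact_force: [-8.1, -0.8, 16.2]
opening: 0.0002
grip_force: 8.6
[-8.81215875  0.28873973 16.65559571]
```

View pics/press.png

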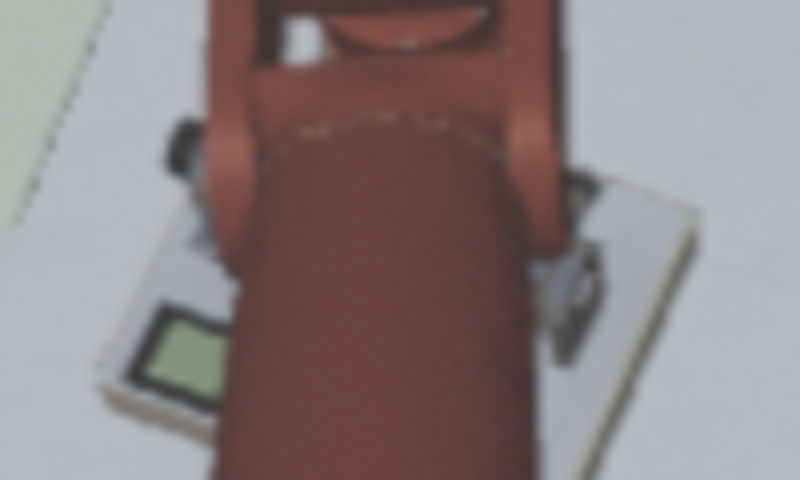

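The picture shows the arm hiding the head. The force and stroke agree with the stop: the force jumped, and z of 0.129 matches the 0.130 I predicted.

```bash
python3 -m handwheel '[{"tx":3,"ty":-0.5,"tz":-10,"roll":0},{"tx":3,"ty":-0.5,"tz":-10,"roll":0},{"tx":3,"ty":-0.5,"tz":-10,"roll":0},{"tx":3,"ty":-0.5,"tz":-10,"roll":0},{"tx":0,"ty":-30,"tz":-10,"roll":-0.102},{"tx":0,"ty":-30,"tz":0,"roll":-0.102},{"tx":0,"ty":-30,"tz":0,"roll":-0.102},{"tx":0,"ty":-30,"tz":0,"roll":-0.102},{"tx":0,"ty":-30,"tz":0,"roll":-0.102},{"tx":0,"ty":-30,"tz":0,"roll":0},{"tx":0,"ty":-30,"tz":0,"roll":0},{"tx":0,"ty":0,"tz":0,"roll":0}]' 60
python3 - <<'E'
from h import *
p,d,c=grab("side"); hs=cv2.cvtColor(p,cv2.COLOR_RGB2HSV).astype(int); m=((hs[...,0]<8)|(hs[...,0]>172))&(hs[...,1]>110)&(hs[...,2]>70); m[:,:290]=0;m[:,320:]=0;m[:250]=0;m[280:]=0
v,u=np.nonzero(m); print(u.mean(),v.mean(),m.sum())
from scipy.spatial.transform import Rotation as R
o=ctrl.get_obs(); M=R.from_rotvec(o["tool_rot"]).as_matrix(); print(M.round(4),o["tool_pos"]); print(1e3*M.T@(np.array([.4525,-.292,.12])-o["tool_pos"]),np.degrees(np.arctan2(M[1,1],M[0,1])))
E
```

```text
t: 5.2
tool_pos: [0.4994, -0.0051, 0.1763]
tool_rot: [-0.249, 3.131, -0.003]
contact_force: [-1.1, -0.6, 0.3]
opening: 0.0598
grip_force: 0.0
305.1 262.55 20
[[-9.874e-01 -1.585e-01  2.000e-04]
 [-1.585e-01  9.874e-01 -2.000e-04]
 [-2.000e-04 -3.000e-04 -1.000e+00]] [ 0.49913479 -0.00318228  0.17614171]
[  91.82140374 -277.76372087   56.20067481] 99.11738426862182
```

```bash
python3 -m handwheel '[{"tx":11.5,"ty":-34.7,"tz":7,"roll":0},{"tx":11.5,"ty":-34.7,"tz":7,"roll":0},{"tx":11.5,"ty":-34.7,"tz":7,"roll":0},{"tx":11.5,"ty":-34.7,"tz":7,"roll":0},{"tx":11.5,"ty":-34.7,"tz":7,"roll":0},{"tx":11.5,"ty":-34.7,"tz":7,"roll":0},{"tx":11.5,"ty":-34.7,"tz":7,"roll":0},{"tx":11.5,"ty":-34.7,"tz":7,"roll":0},{"tx":0,"ty":0,"tz":0,"roll":0},{"tx":0,"ty":0,"tz":0,"roll":0}]' 50
python3 - <<'E'
from h import *
for n in("top","side"):
    p,d,c=grab(n); np.savez(n+"1.npz",p=p,d=d)
    x,y=(411,280) if n=="top" else (334,208)
    w=cv2.resize(p[y-40:y+40,x-50:x+50],(400,320),interpolation=cv2.INTER_CUBIC); 
    if n=="top": W=w
cv2.imwrite("pics/above.png",np.hstack([W,w])[:,:,::-1]); o=ctrl.get_obs(); print(o["tool_pos"],o["contact_force"])
E
```

```text
t: 6.08
tool_pos: [0.453, -0.2904, 0.1193]
tool_rot: [0.253, -3.131, -0.002]
contact_force: [-0.1, 0.1, 0.1]
opening: 0.05
grip_force: 0.0
[ 0.45365632 -0.28886634  0.11981029] [ 0.34409477  0.53563745 -0.73105251]
```

View pics/above.png

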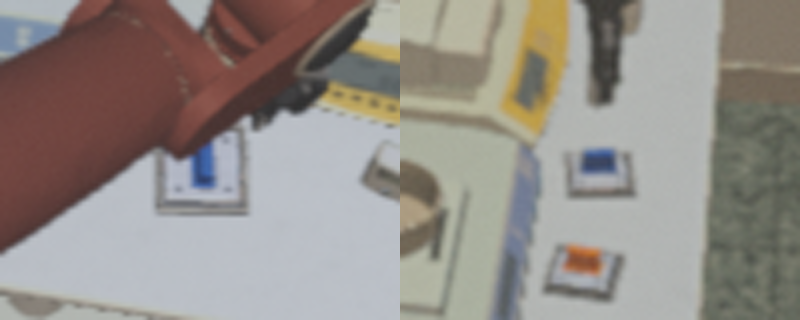

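The side view shows the fingers straight above the blue grip: finger at about (335,185), grip at (334,206). The orange slide is untouched.

```bash
python3 -m handwheel '[{"tx":0,"ty":-1.5,"tz":14,"roll":0},{"tx":0,"ty":0,"tz":14,"roll":0},{"tx":0,"ty":0,"tz":14,"roll":0},{"tx":0,"ty":0,"tz":14,"roll":0},{"tx":0,"ty":0,"tz":14,"roll":0},{"tx":0,"ty":0,"tz":14,"roll":0},{"tx":0,"ty":0,"tz":10,"roll":0},{"tx":0,"ty":0,"tz":5.5,"roll":0},{"tx":0,"ty":0,"tz":0,"roll":0}]' 45 20; python3 -m handwheel '[{"tx":0,"ty":0,"tz":0,"roll":0},{"tx":0,"ty":0,"tz":0,"roll":0},{"tx":0,"ty":0,"tz":0,"roll":0},{"tx":0,"ty":0,"tz":0,"roll":0},{"tx":0,"ty":0,"tz":0,"roll":0},{"tx":0,"ty":0,"tz":0,"roll":0}]' 0 20
```

```text
t: 6.93
tool_pos: [0.4533, -0.2899, 0.0193]
tool_rot: [0.258, -3.129, -0.003]
contact_force: [0.2, -0.4, -0.1]
opening: 0.0453
grip_force: 0.0
t: 7.43
tool_pos: [0.4544, -0.2921, 0.0216]
tool_rot: [-0.256, 3.13, -0.002]
contact_force: [0.1, 1.5, 6.1]
opening: 0.0112
grip_force: 23.4
```

```bash
python3 -m handwheel '[{"tx":0,"ty":0,"tz":-6,"roll":0},{"tx":0,"ty":0,"tz":-10,"roll":0},{"tx":0,"ty":0,"tz":-10,"roll":0},{"tx":0,"ty":0,"tz":-15,"roll":0},{"tx":0,"ty":0,"tz":-15,"roll":0},{"tx":0,"ty":0,"tz":-15,"roll":0},{"tx":0,"ty":0,"tz":-15,"roll":0},{"tx":0,"ty":0,"tz":-15,"roll":0},{"tx":0,"ty":0,"tz":-15,"roll":0},{"tx":0,"ty":0,"tz":0,"roll":0},{"tx":0,"ty":0,"tz":0,"roll":0}]'
python3 - <<'E'
from h import *
for n in("top","side"):
    p,d,c=grab(n); np.savez(n+"2.npz",p=p,d=d)
    x,y=(411,250) if n=="top" else (334,190)
    w=cv2.resize(p[y-40:y+40,x-50:x+50],(400,320),interpolation=cv2.INTER_CUBIC); 
    if n=="top": W=w
cv2.imwrite("pics/lift.png",np.hstack([W,w])[:,:,::-1]); o=ctrl.get_obs(); print(o["tool_pos"],o["contact_force"],o["wrist_torque"])
E
```

```text
t: 8.35
tool_pos: [0.4541, -0.292, 0.1378]
tool_rot: [-0.256, 3.129, -0.003]
contact_force: [0.8, -0.3, -1.6]
opening: 0.0117
grip_force: 22.6
[ 0.45308943 -0.29112059  0.13556234] [-0.34921606 -0.08693835 -1.45724269] [ 0.07437176 -0.04077466  0.01144525]
```

View pics/lift.png

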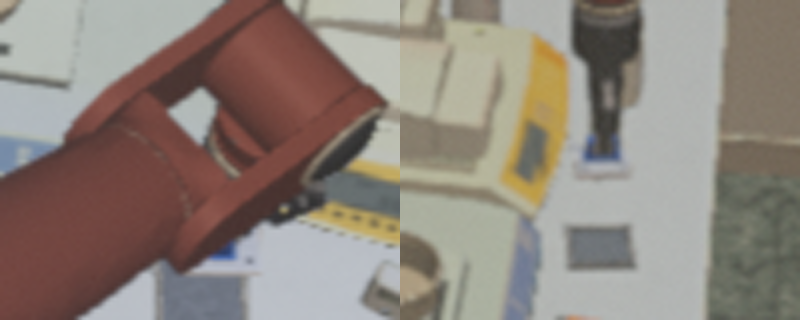

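The lift crop shows the white slide hanging level in the fingers, and its cradle is empty.

```bash
python3 -m handwheel '[{"tx":0,"ty":10,"tz":-15,"roll":0},{"tx":-5,"ty":20,"tz":-15,"roll":0},{"tx":-10,"ty":30,"tz":-10,"roll":0},{"tx":-10,"ty":32,"tz":-8,"roll":0},{"tx":-10,"ty":32,"tz":0,"roll":0},{"tx":-10,"ty":32,"tz":0,"roll":0},{"tx":-10,"ty":32,"tz":0,"roll":0},{"tx":-10,"ty":32,"tz":0,"roll":0},{"tx":-10,"ty":32,"tz":0,"roll":0.086},{"tx":0,"ty":30,"tz":0,"roll":0.086},{"tx":0,"ty":20,"tz":0,"roll":0.086},{"tx":0,"ty":10,"tz":0,"roll":0.086}]';cat > go.py <<'E'
from h import *; import sys
from scipy.spatial.transform import Rotation as R
o=ctrl.get_obs(); M=R.from_rotvec(o["tool_rot"]).as_matrix(); t=np.array([float(v) for v in sys.argv[1:4]])
print("pos",o["tool_pos"].round(4),"y az",np.degrees(np.arctan2(M[1,1],M[0,1])).round(2),"tilt",np.degrees(np.arccos(-M[2,2])).round(2),"d(mm)",(1e3*M.T@(t-o["tool_pos"])).round(1),"F",o["contact_force"].round(1),"grip",o["grip_force"],o["opening"])
E
python3 go.py .533 .2734 .165
```

```text
t: 9.45
tool_pos: [0.4842, 0.0317, 0.1826]
tool_rot: [-0.286, -3.125, -0.001]
contact_force: [0.5, -0.6, -0.8]
opening: 0.0112
grip_force: 22.6
pos [0.4842 0.0317 0.1826] y az 79.56 tilt 0.18 d(mm) [ -4.2 246.5  17.7] F [ 0.5 -0.6 -0.8] grip 22.556365728378296 0.011212374429733062
```

```bash
python3 -m handwheel '[{"tx":0,"ty":20,"tz":0,"roll":0},{"tx":0,"ty":30,"tz":0,"roll":0},{"tx":-1,"ty":32,"tz":0,"roll":0},{"tx":-1,"ty":32,"tz":0,"roll":0},{"tx":-1,"ty":32,"tz":0,"roll":0},{"tx":-1,"ty":32,"tz":0,"roll":0},{"tx":0,"ty":30,"tz":0,"roll":0},{"tx":0,"ty":20,"tz":0,"roll":0},{"tx":0,"ty":10,"tz":0,"roll":0},{"tx":0,"ty":0,"tz":0,"roll":0},{"tx":0,"ty":0,"tz":0,"roll":0}]'; python3 go.py .533 .2734 .165
python3 - <<'E'
from h import *
for n in("side",):
    p,d,c=grab(n); np.savez(n+"3.npz",p=p,d=d)
    x,y=(298,272); w=cv2.resize(p[y-35:y+35,x-40:x+40],(640,560),interpolation=cv2.INTER_CUBIC)
cv2.imwrite("pics/over.png",w[:,:,::-1])
E
```

```text
t: 10.37
tool_pos: [0.5317, 0.262, 0.1832]
tool_rot: [-0.283, -3.127, 0.003]
contact_force: [-0.8, -0.1, -1.7]
opening: 0.0115
grip_force: 22.6
pos [0.5317 0.262  0.1832] y az 79.67 tilt 0.14 d(mm) [ 0.7 11.5 18.2] F [-0.8 -0.1 -1.7] grip 22.555240094661713 0.011518077030855561
```

View pics/over.png

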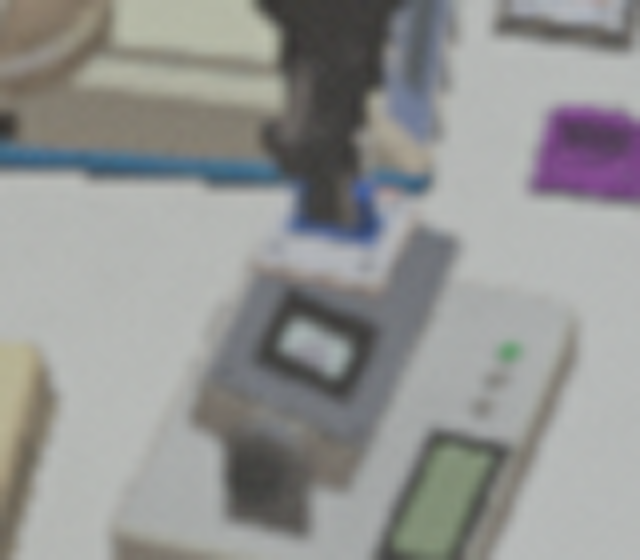

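Run:
```python
from h import *
from scipy.spatial.transform import Rotation as R
c=optics.camera_params("side"); o=ctrl.get_obs(); M=R.from_rotvec(o["tool_rot"]).as_matrix()
uv=np.array([(256,262),(382,284),(415,200)])/8.+[258,237]
w=onplane(c,uv,o["tool_pos"][2]-.0095); print(w.round(4),np.linalg.norm(w[0]-w[1]),np.linalg.norm(w[1]-w[2]))
ctr=(w[0]+w[2])/2; print("centre",ctr,"in tool",1e3*M.T@(ctr-o["tool_pos"]))
# blue bar ends on plane of bar top
Z=np.load("side3.npz"); h=cv2.cvtColor(Z['p'],cv2.COLOR_RGB2HSV).astype(int); m=(h[...,0]>105)&(h[...,0]<130)&(h[...,1]>110); m[:,:285]=0;m[:,312:]=0;m[:255]=0;m[272:]=0
v,u=np.nonzero(m); print(u.min(),u.max(),v.min(),v.max(),m.sum())
P,_=cloud(c,Z['d'],m); q=(P-o["tool_pos"])@M*1e3; print(q[:,0].min(),q[:,0].max(),np.median(q,0))
```

```text
[[0.5619 0.2882 0.174 ]
 [0.5055 0.2962 0.174 ]
 [0.4976 0.2404 0.174 ]] 0.0569260988007218 0.05629966497834648
centre [0.52976259 0.26430022 0.17399729] in tool [2.4906472  2.37560766 9.4997444 ]
303 304 260 266 5
12.091077755927188 14.831552070473686 [14.61140678  4.51142752  0.15178176]
```

The view shows the level slide above and to the plunger side of the collar. The slide's front corners are at about (256,262) and (382,284), and the collar is centred near (318,345) in the crop. Next I move over the port and descend.

```bash
python3 go.py .5344 .2719 .143; python3 -m handwheel '[{"tx":-0.6,"ty":4.5,"tz":10,"roll":0},{"tx":-0.6,"ty":4.5,"tz":10,"roll":0},{"tx":0,"ty":0,"tz":10,"roll":0},{"tx":0,"ty":0,"tz":7,"roll":0},{"tx":0,"ty":0,"tz":3,"roll":0},{"tx":0,"ty":0,"tz":0,"roll":0},{"tx":0,"ty":0,"tz":0,"roll":0}]'; python3 go.py .5344 .2719 .137
```

```text
pos [0.5318 0.2615 0.1835] y az 79.61 tilt 0.11 d(mm) [-0.7 10.7 40.5] F [-0.3 -1.  -0.1] grip 22.555339336395264 0.011201150740886302
t: 11.0
tool_pos: [0.5349, 0.2711, 0.1441]
tool_rot: [-0.284, -3.128, 0.0]
contact_force: [0.2, -0.9, -1.2]
opening: 0.0113
grip_force: 22.5
pos [0.5349 0.2711 0.1441] y az 79.63 tilt 0.03 d(mm) [0.7 0.7 7.1] F [ 0.2 -0.9 -1.2] grip 22.548131346702576 0.011323383013364472
```

```bash
python3 -m handwheel '[{"tx":0,"ty":0.5,"tz":2,"roll":0},{"tx":0,"ty":0,"tz":2,"roll":0},{"tx":0,"ty":0,"tz":1.5,"roll":0},{"tx":0,"ty":0,"tz":0,"roll":0}]'; python3 -m handwheel '[{"tx":0,"ty":0,"tz":1,"roll":0},{"tx":0,"ty":0,"tz":1,"roll":0},{"tx":0,"ty":0,"tz":0,"roll":0}]'; python3 go.py .5344 .2719 .137
```

```text
t: 11.33
tool_pos: [0.535, 0.2717, 0.1387]
tool_rot: [-0.284, -3.129, 0.0]
contact_force: [0.3, -0.5, -2.0]
opening: 0.0115
grip_force: 22.5
t: 11.58
tool_pos: [0.5354, 0.2718, 0.1375]
tool_rot: [0.284, 3.128, 0.0]
contact_force: [-0.8, -0.5, 2.7]
opening: 0.0112
grip_force: 22.9
pos [0.5354 0.2718 0.1375] y az 79.64 tilt 0.04 d(mm) [ 1.  -0.1  0.5] F [-0.8 -0.5  2.7] grip 22.93272703886032 0.01124583094519839
```

```bash
python3 -m handwheel '[{"tx":0,"ty":0,"tz":1,"roll":0},{"tx":0,"ty":0,"tz":0.5,"roll":0},{"tx":0,"ty":0,"tz":0,"roll":0}]'; python3 go.py .5344 .2719 .137
```

```text
t: 11.83
tool_pos: [0.5357, 0.2718, 0.1362]
tool_rot: [0.284, 3.127, 0.0]
contact_force: [-1.1, 0.1, 4.1]
opening: 0.0115
grip_force: 23.3
pos [0.5357 0.2718 0.1362] y az 79.64 tilt 0.08 d(mm) [ 1.3 -0.1 -0.8] F [-1.1  0.1  4.1] grip 23.250525891780853 0.011498894391693704
```

```bash
python3 -m handwheel '[{"tx":0,"ty":0,"tz":1,"roll":0},{"tx":0,"ty":0,"tz":1,"roll":0},{"tx":0,"ty":0,"tz":0,"roll":0}]'; python3 go.py .5344 .2719 .137
```

```text
t: 12.08
tool_pos: [0.536, 0.2718, 0.1347]
tool_rot: [0.284, 3.127, 0.001]
contact_force: [-0.9, -1.2, 7.2]
opening: 0.0113
grip_force: 23.7
pos [0.536  0.2718 0.1347] y az 79.64 tilt 0.13 d(mm) [ 1.6 -0.2 -2.3] F [-0.9 -1.2  7.2] grip 23.650852739810944 0.011270165981850691
```

```bash
python3 -m handwheel '[{"tx":0,"ty":0,"tz":1,"roll":0},{"tx":0,"ty":0,"tz":1,"roll":0},{"tx":0,"ty":0,"tz":0,"roll":0}]'; python3 go.py .5344 .2719 .137
```

```text
t: 12.33
tool_pos: [0.5354, 0.272, 0.1332]
tool_rot: [0.284, 3.128, 0.001]
contact_force: [-5.4, -1.6, 9.6]
opening: 0.0114
grip_force: 24.3
pos [0.5354 0.272  0.1332] y az 79.64 tilt 0.04 d(mm) [ 0.9 -0.3 -3.8] F [-5.4 -1.6  9.6] grip 24.311639070510864 0.011350386202564513
```

```bash
cat > look.py <<'E'
from h import *; import sys
p,d,c=grab("side"); np.savez("side_"+sys.argv[1]+".npz",p=p,d=d)
q,e,_=grab("top"); np.savez("top_"+sys.argv[1]+".npz",p=q,d=e)
w=cv2.resize(p[247:302,268:328],(600,550),interpolation=cv2.INTER_CUBIC); cv2.imwrite("pics/"+sys.argv[1]+".png",w[:,:,::-1])
E
python3 look.py p1
```

```text
(no output)
```

View pics/p1.png

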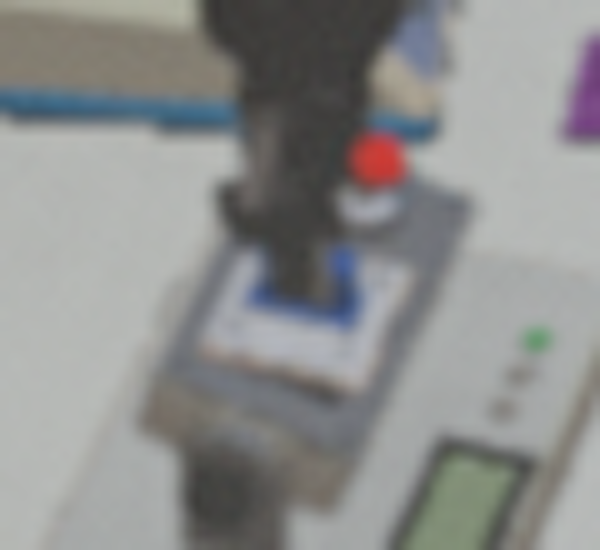

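The slide lies over the collar and has partly tilted; a dark gap remains under its downslope right edge at (320,395). Now I measure its tilt from depth.

```bash
cat > tilt.py <<'E'
from h import *; import sys
yaw=np.radians(-10.7); X=np.array([np.cos(yaw),np.sin(yaw),0]); Y=np.array([-np.sin(yaw),np.cos(yaw),0]); port=np.array([.5398,.2721,.1132])
res=[]
for k in range(int(sys.argv[1])):
    p,d,c=grab("side"); h=cv2.cvtColor(p,cv2.COLOR_RGB2HSV).astype(int); m=(h[...,2]>140)&(h[...,1]<50)
    m[:,:280]=0;m[:,320:]=0;m[:260]=0;m[295:]=0
    P,uv=cloud(c,d,m); t=.2; cen=0
    r=P-port; a=r@X; b=r@Y; z=r[:,2]
    i=(abs(a)<.033)&(abs(b)<.033)&(z>-.005)&(z<.03)
    for _ in range(6):
        co=np.linalg.lstsq(np.c_[a[i],b[i],np.ones(i.sum())],z[i],rcond=None)[0]
        e=z-np.c_[a,b,np.ones(len(a))]@co; i=(abs(a)<.033)&(abs(b)<.033)&(abs(e)<.0025)
    res.append((np.arctan(co[0]),np.arctan(co[1]),co[2],i.sum(),a[i].min(),a[i].max(),b[i].min(),b[i].max()))
print("slide back: slope_x, slope_y, height over port, n, extents",np.mean(res,0).round(4),np.std(res,0).round(4)[:3])
E
python3 tilt.py 4; python3 go.py .5344 .2719 .137
```

```text
slide back: slope_x, slope_y, height over port, n, extents [ 2.34e-02  3.95e-02  1.10e-02  6.05e+01 -3.15e-02  2.74e-02 -3.00e-02
  3.16e-02] [0.0113 0.0273 0.0004]
pos [0.5353 0.272  0.1332] y az 79.64 tilt 0.04 d(mm) [ 0.9 -0.2 -3.8] F [-5.  -2.1 10.5] grip 24.27592545747757 0.011260013362031805
```

```bash
python3 -m handwheel '[{"tx":0,"ty":0,"tz":0.8,"roll":0},{"tx":0,"ty":0,"tz":0.8,"roll":0},{"tx":0,"ty":0,"tz":0,"roll":0}]'; python3 tilt.py 2
```

```text
t: 12.88
tool_pos: [0.5348, 0.2721, 0.1318]
tool_rot: [-0.283, -3.128, -0.001]
contact_force: [-6.6, -1.9, 11.7]
opening: 0.0114
grip_force: 24.9
slide back: slope_x, slope_y, height over port, n, extents [ 6.73e-02  5.33e-02  1.05e-02  6.60e+01 -3.15e-02  2.70e-02 -3.04e-02
  3.23e-02] [0.0006 0.0111 0.0003]
```

```bash
python3 -m handwheel '[{"tx":0,"ty":0,"tz":0.8,"roll":0},{"tx":0,"ty":0,"tz":0.8,"roll":0},{"tx":0,"ty":0,"tz":0,"roll":0}]'; python3 tilt.py 3; python3 go.py .5344 .2719 .137
```

```text
t: 13.23
tool_pos: [0.5344, 0.2722, 0.1302]
tool_rot: [-0.283, -3.127, -0.0]
contact_force: [-8.5, -1.1, 11.7]
opening: 0.0117
grip_force: 25.4
slide back: slope_x, slope_y, height over port, n, extents [ 1.12e-01  3.80e-03  1.02e-02  6.10e+01 -3.23e-02  2.61e-02 -2.87e-02
  3.18e-02] [0.0176 0.0337 0.0004]
pos [0.5344 0.2722 0.1302] y az 79.65 tilt 0.11 d(mm) [-0.1 -0.3 -6.8] F [-9.1 -1.4 12.8] grip 25.38159191608429 0.011338775743249254
```

```bash
python3 -m handwheel '[{"tx":1,"ty":0,"tz":0.8,"roll":0},{"tx":1,"ty":0,"tz":0.8,"roll":0},{"tx":0.5,"ty":0,"tz":0.6,"roll":0},{"tx":0,"ty":0,"tz":0,"roll":0}]'; python3 tilt.py 2
```

```text
t: 13.72
tool_pos: [0.533, 0.2724, 0.1277]
tool_rot: [0.283, 3.128, 0.001]
contact_force: [-4.0, -1.5, 9.8]
opening: 0.0116
grip_force: 25.4
slide back: slope_x, slope_y, height over port, n, extents [ 1.611e-01  6.560e-02  6.400e-03  6.100e+01 -3.140e-02  2.780e-02
 -3.180e-02  3.120e-02] [0.004  0.0378 0.0004]
```

```bash
python3 -m handwheel '[{"tx":0.7,"ty":0,"tz":0.8,"roll":0},{"tx":0.7,"ty":0,"tz":0.8,"roll":0},{"tx":0,"ty":0,"tz":0,"roll":0}]'; python3 tilt.py 3; python3 go.py .5344 .2719 .137
```

```text
t: 14.07
tool_pos: [0.532, 0.2726, 0.1261]
tool_rot: [0.283, 3.127, 0.001]
contact_force: [-2.6, -1.1, 8.1]
opening: 0.0114
grip_force: 25.6
slide back: slope_x, slope_y, height over port, n, extents [ 1.76700e-01  3.22000e-02  6.10000e-03  5.13333e+01 -3.14000e-02
  2.70000e-02 -2.70000e-02  3.14000e-02] [0.0189 0.0358 0.0007]
pos [0.532  0.2725 0.1261] y az 79.64 tilt 0.11 d(mm) [ -2.5  -0.2 -10.9] F [-2.4 -1.4  8.5] grip 25.508809983730316 0.011319740577994467
```

```bash
python3 -m handwheel '[{"tx":0.5,"ty":0,"tz":0.8,"roll":0},{"tx":0.5,"ty":0,"tz":0.8,"roll":0},{"tx":0,"ty":0,"tz":0,"roll":0}]'; python3 tilt.py 3
```

```text
t: 14.47
tool_pos: [0.531, 0.2727, 0.1245]
tool_rot: [0.283, 3.127, 0.001]
contact_force: [-2.0, -1.0, 8.9]
opening: 0.0112
grip_force: 25.8
slide back: slope_x, slope_y, height over port, n, extents [ 2.339e-01  9.290e-02  5.200e-03  5.900e+01 -3.080e-02  2.770e-02
 -3.180e-02  3.100e-02] [0.026  0.0398 0.0002]
```

```bash
python3 -m handwheel '[{"tx":0.3,"ty":0,"tz":0.8,"roll":0},{"tx":0.3,"ty":0,"tz":0.8,"roll":0},{"tx":0,"ty":0,"tz":0,"roll":0}]'; python3 tilt.py 3; python3 go.py .5344 .2719 .137
```

```text
t: 14.87
tool_pos: [0.5306, 0.2728, 0.1236]
tool_rot: [0.283, 3.127, 0.0]
contact_force: [-3.7, -2.2, 11.4]
opening: 0.0114
grip_force: 26.4
slide back: slope_x, slope_y, height over port, n, extents [ 2.32500e-01  7.20000e-03  5.10000e-03  6.23333e+01 -3.01000e-02
  2.64000e-02 -2.65000e-02  3.07000e-02] [0.0098 0.0064 0.0007]
pos [0.5305 0.2728 0.1235] y az 79.65 tilt 0.11 d(mm) [ -4.   -0.2 -13.4] F [-4.2 -2.2 10.8] grip 26.404501497745514 0.011693012754977531
```

```bash
python3 -m handwheel '[{"tx":0.2,"ty":0,"tz":0.9,"roll":0},{"tx":0.2,"ty":0,"tz":0.9,"roll":0},{"tx":0,"ty":0,"tz":0,"roll":0},{"tx":0,"ty":0,"tz":0,"roll":0}]'; python3 tilt.py 6;  python3 go.py .5344 .2719 .137
```

```text
t: 15.35
tool_pos: [0.5306, 0.2729, 0.1234]
tool_rot: [0.283, 3.126, 0.0]
contact_force: [-6.3, -4.4, 18.4]
opening: 0.0113
grip_force: 27.3
slide back: slope_x, slope_y, height over port, n, extents [ 2.482e-01  2.350e-02  5.200e-03  5.750e+01 -3.100e-02  2.650e-02
 -2.580e-02  3.140e-02] [0.0392 0.0405 0.0007]
pos [0.5306 0.2729 0.1235] y az 79.65 tilt 0.16 d(mm) [ -4.   -0.3 -13.5] F [-6.4 -3.6 18. ] grip 27.319943010807037 0.011582208980008278
```

It is now rigid at the collar's end stop, so the slide is flush. Its centre is about 4 mm downslope, so I ease off along the normal, shift upslope and press again lightly.

```bash
python3 -m handwheel '[{"tx":0.9,"ty":0,"tz":-3,"roll":0},{"tx":0.9,"ty":0,"tz":-3,"roll":0},{"tx":1.1,"ty":0,"tz":-4,"roll":0},{"tx":1.1,"ty":0,"tz":-4,"roll":0},{"tx":-1.8,"ty":0,"tz":-0.5,"roll":0},{"tx":-1.8,"ty":0,"tz":-0.5,"roll":0},{"tx":0,"ty":0,"tz":0,"roll":0},{"tx":0,"ty":0,"tz":0,"roll":0}]'; python3 tilt.py 4;  python3 go.py .5344 .2719 .137; python3 look.py p2
```

```text
t: 16.32
tool_pos: [0.5287, 0.2727, 0.1337]
tool_rot: [-0.284, -3.128, 0.001]
contact_force: [0.0, -0.4, -1.6]
opening: 0.0117
grip_force: 24.7
slide back: slope_x, slope_y, height over port, n, extents [ 2.495e-01  4.710e-02  1.510e-02  5.600e+01 -3.210e-02  2.440e-02
 -2.940e-02  3.010e-02] [0.0305 0.0182 0.0006]
pos [0.5288 0.2728 0.1341] y az 79.64 tilt 0.03 d(mm) [-5.7  0.1 -2.9] F [-0.2 -0.3 -0.4] grip 24.67464029788971 0.01202459341769728
```

View pics/p2.png

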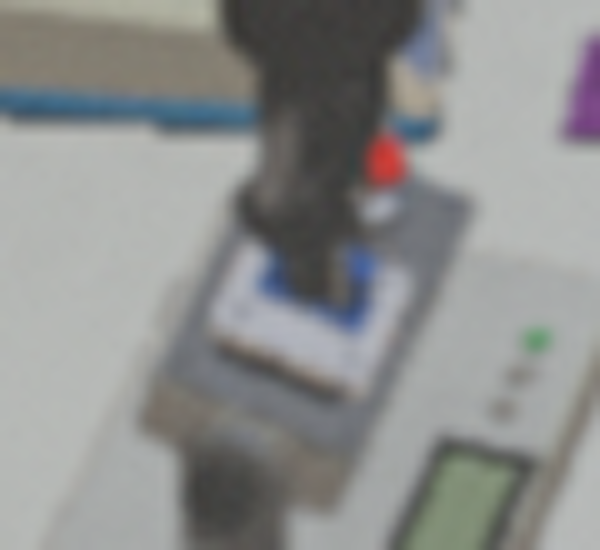

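Run:
```python
from h import *
yaw=np.radians(-10.7); t=.278; X=np.array([np.cos(yaw),np.sin(yaw),0]); Y=np.array([-np.sin(yaw),np.cos(yaw),0]); n=-np.sin(t)*X+np.cos(t)*np.array([0,0,1]); xs=np.cross(Y,n)
port=np.array([.5398,.2721,.1130]); c=optics.camera_params("side"); E=np.array(c["extrinsics"])
uv=np.array([(212,328),(357,388),(411,268)])/10+[268,247]; r=rays(c,uv)@E[:3,:3].T; o=E[:3,3]; p0=port+[0,0,.0151]
w=o+r*(((p0-o)@n)/(r@n))[:,None]; q=(w-port); L=np.c_[q@xs,q@Y,q@n]*1e3
print(L.round(1),"sides",np.linalg.norm(w[0]-w[1]),np.linalg.norm(w[1]-w[2])); print("centre in port frame mm",((L[0]+L[2])/2).round(1))
```

```text
[[ 24.7  29.2  14.5]
 [-30.7  28.3  14.5]
 [-30.4 -36.1  14.5]] sides 0.05535724825887742 0.06441736151742822
centre in port frame mm [-2.9 -3.4 14.5]
```

The slide is tilted parallel above the collar, with corners at about (212,328), (357,388) and (411,268). Measured centre is about (-2, -2) mm in the port frame; I shift it by 3 mm and 1 mm, then press.

```bash
python3 -m handwheel '[{"tx":-1.5,"ty":0.5,"tz":-0.4,"roll":0},{"tx":-1.4,"ty":0.5,"tz":-0.4,"roll":0},{"tx":-0.6,"ty":0,"tz":2,"roll":0},{"tx":-0.6,"ty":0,"tz":2,"roll":0},{"tx":-0.4,"ty":0,"tz":1.5,"roll":0},{"tx":0,"ty":0,"tz":0,"roll":0}]'; python3 -m handwheel '[{"tx":-0.3,"ty":0,"tz":1,"roll":0},{"tx":-0.3,"ty":0,"tz":1,"roll":0},{"tx":0,"ty":0,"tz":0,"roll":0}]'; python3 go.py .5344 .2719 .127
```

```text
t: 17.12
tool_pos: [0.5333, 0.2728, 0.129]
tool_rot: [-0.284, -3.128, 0.001]
contact_force: [-0.4, 0.6, -0.7]
opening: 0.0116
grip_force: 24.7
t: 17.37
tool_pos: [0.534, 0.273, 0.1279]
tool_rot: [-0.284, -3.128, 0.0]
contact_force: [-2.2, -1.2, 1.3]
opening: 0.0114
grip_force: 25.1
pos [0.534  0.273  0.1279] y az 79.64 tilt 0.03 d(mm) [-0.6 -1.   0.9] F [-2.2 -1.2  1.3] grip 25.100518763065338 0.0113691130823645
```

```bash
python3 -m handwheel '[{"tx":-0.4,"ty":0,"tz":1.5,"roll":0},{"tx":-0.4,"ty":0,"tz":1.5,"roll":0},{"tx":0,"ty":0,"tz":0,"roll":0}]'; python3 go.py .5344 .2719 .127
```

```text
t: 17.62
tool_pos: [0.5351, 0.273, 0.1256]
tool_rot: [0.283, 3.129, 0.001]
contact_force: [-4.6, -1.2, 6.5]
opening: 0.0118
grip_force: 25.7
pos [0.5351 0.273  0.1256] y az 79.65 tilt 0.03 d(mm) [ 0.4 -1.2 -1.4] F [-4.6 -1.2  6.5] grip 25.727691650390625 0.011827562241937843
```

```bash
python3 -m handwheel '[{"tx":0,"ty":0,"tz":1,"roll":0},{"tx":0,"ty":0,"tz":1,"roll":0},{"tx":0,"ty":0,"tz":0,"roll":0},{"tx":0,"ty":0,"tz":0,"roll":0}]'; python3 go.py .5344 .2719 .127
```

```text
t: 17.95
tool_pos: [0.5352, 0.273, 0.1249]
tool_rot: [0.283, 3.128, 0.0]
contact_force: [-6.2, -2.1, 10.0]
opening: 0.0111
grip_force: 26.3
pos [0.5352 0.273  0.1249] y az 79.65 tilt 0.04 d(mm) [ 0.6 -1.2 -2.1] F [-6.2 -2.1 10. ] grip 26.31692111492157 0.01112346138296752
```

```bash
python3 -m handwheel '[{"tx":0.4,"ty":0,"tz":0.8,"roll":0},{"tx":0,"ty":0,"tz":0,"roll":0},{"tx":0,"ty":0,"tz":0,"roll":0},{"tx":0,"ty":0,"tz":0,"roll":0},{"tx":0,"ty":0,"tz":0,"roll":0}]'; python3 tilt.py 16; python3 go.py .5344 .2719 .127; python3 look.py p3
```

```text
t: 18.37
tool_pos: [0.5352, 0.273, 0.1249]
tool_rot: [0.283, 3.127, 0.0]
contact_force: [-6.5, -2.2, 12.3]
opening: 0.0113
grip_force: 26.6
slide back: slope_x, slope_y, height over port, n, extents [ 2.50100e-01  5.21000e-02  4.60000e-03  5.94375e+01 -2.64000e-02
  3.15000e-02 -2.97000e-02  3.15000e-02] [0.0335 0.0225 0.0005]
pos [0.5352 0.273  0.1249] y az 79.65 tilt 0.09 d(mm) [ 0.6 -1.3 -2.1] F [-6.9 -2.8 12.1] grip 26.628837883472443 0.011203480352748986
```

View pics/p3.png

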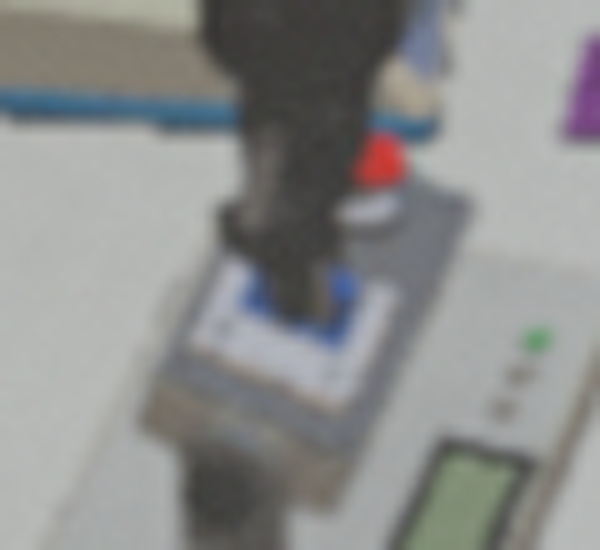

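```bash
cat > fin.py <<'E'
from h import *
yaw=np.radians(-10.7); t=.278; X=np.array([np.cos(yaw),np.sin(yaw),0]); Y=np.array([-np.sin(yaw),np.cos(yaw),0]); n=-np.sin(t)*X+np.cos(t)*np.array([0,0,1]); xs=np.cross(Y,n); port=np.array([.5398,.2721,.1130])
D=[];I=[]
for k in range(14):
    p,d,c=grab("side"); D.append(np.where(d>0,d,np.nan)); I.append(p.astype(float))
d=np.nanmedian(D,0); p=np.mean(I,0).astype(np.uint8); np.savez("fin.npz",p=p,d=d); d=np.nan_to_num(d)
h=cv2.cvtColor(p,cv2.COLOR_RGB2HSV).astype(int)
def fit(m,tag,box):
    P,uv=cloud(c,d,m>0); r=P-port; a,b,z=r@xs,r@Y,r@n; i=(abs(a)<box[0])&(b>box[1])&(b<box[2])&(z>box[3])&(z<box[4])
    for _ in range(5):
        co=np.linalg.lstsq(np.c_[a[i],b[i],np.ones(i.sum())],z[i],rcond=None)[0]; e=z-np.c_[a,b,np.ones(len(a))]@co; s=max(e[i].std(),.0004); j=i&(abs(e)<2.5*s)
        if (j==i).all(): break
        i=j
    A=np.c_[a[i],b[i],np.ones(i.sum())]; sd=np.sqrt(np.diag(np.linalg.inv(A.T@A)))*e[i].std()
    print(tag,"slope rel .278: x %.4f y %.4f z %.4f"%tuple(co),"sd",sd.round(4),i.sum(),"a",a[i].min().round(3),a[i].max().round(3),"b",b[i].min().round(3),b[i].max().round(3))
br=((h[...,2]>135)&(h[...,1]<55)).astype(np.uint8); 
roi=np.zeros_like(br); roi[262:295,280:315]=1
for k in(0,1):
    m=cv2.erode(br,np.ones((3,3),np.uint8)) if k else br
    fit(m*roi,"slide er%d"%k,(.03,-.03,.03,-.006,.016))
g=((h[...,2]>105)&(h[...,2]<132)&(h[...,1]<55)).astype(np.uint8); g=cv2.morphologyEx(g,cv2.MORPH_OPEN,np.ones((2,2),np.uint8)); 
roi[:]=0; roi[255:300,278:320]=1
fit(g*roi,"head",(.034,-.094,.036,-.009,.0))
E
python3 fin.py
```

```text
slide er0 slope rel .278: x 0.0113 y -0.0118 z 0.0053 sd [0.0069 0.0084 0.0002] 104 a -0.026 0.029 b -0.029 0.03
slide er1 slope rel .278: x -0.0063 y 0.0131 z 0.0050 sd [0.0085 0.0114 0.0002] 57 a -0.024 0.029 b -0.029 0.029
head slope rel .278: x 0.0166 y -0.0056 z -0.0029 sd [0.0098 0.0036 0.0002] 84 a -0.034 0.033 b -0.091 0.036fin.py:6: RuntimeWarning: All-NaN slice encountered
  d=np.nanmedian(D,0); p=np.mean(I,0).astype(np.uint8); np.savez("fin.npz",p=p,d=d); d=np.nan_to_num(d)
```

Slide and head are parallel within about 0.02 rad. The backing stands about 8 mm above the head top, as it should when flush. It is centred within about 2 mm and pressed with about 15 N.

```bash
python3 go.py .5344 .2719 .127; python3 -c "
from station import ctrl
print(ctrl.finish_job())"
```

```text
pos [0.5353 0.273  0.1249] y az 79.65 tilt 0.1 d(mm) [ 0.6 -1.3 -2.1] F [-6.8 -3.3 13. ] grip 26.629053354263306 0.0114611630212154
the job is handed in; nothing more can be done
None
```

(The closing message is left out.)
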